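# Close the air outlet and lock it with the spanner

## Task

Three air outlets stand on the workshop bench. At the one that has a spanner on its locknut, turn the winged coupling on top clockwise (seen from above) by its wings until it comes to its stop, and then swing the spanner's handle clockwise until it comes to its stop too, so that the joint is tight and locked. Leave both there and let go.

Things in the scene. Friction and masses are not known exactly. Their poses are not given: they have to be found in the camera images.
- coupling_grip (a point): Grip point on the winged coupling: on its upright turning axis, 102 mm above the bench; turns with it. x runs along the blade, y across it, z up. The coupling is bare aluminium: a boss 42 mm across, 58 to 78 mm above the bench, and on it one upright blade 64 mm long, 14 mm thick, up to 120 mm above the bench. It sits on a steel post with a 100 x 90 mm flange 10 mm thick.
- coupling (a joint): Turn of that coupling, rad, growing clockwise from above: starts between 0 and 0.3, firm stop at 1.4. Friction about 0.12 N m; stays where left. Of three outlets, in any order about 0.29 m apart across the bench, only this one has a spanner. One other has the same wings without a spanner, the third a hex cap: those two are tight and fixed.
- spanner_handle (a point): Point on the spanner's handle, 125 mm from the coupling's turning axis (which is also the spanner's), 49 mm above the bench, at mid thickness; turns with it. x runs outward along the handle, z up. Plain steel; straight level handle 20 mm wide, 10 mm thick, bare from 30 to 160 mm from the axis, then a 28 mm round eye to 190 mm. It points roughly away from the robot (+x).
- spanner (a joint): Turn of the spanner with its locknut, rad, growing clockwise from above: starts between 0 and 0.3, firm stop at 1.1. Friction about 0.45 N m (4 N sideways at the listed handle point); stays where left. The ring stays round the brass locknut just under the coupling and does not lift off; the handle can be pushed sideways with closed fingers.

How it is judged:
By the outcome, as a careful person would: the job done as asked, in the order asked, and still so for the second after the job is handed in, with the robot touching nothing.
It also fails if it takes over 45 s, if anything falls off the work surface, if the arm or the gripper's body presses on something with over 40 N, if the wrist force passes 120 N, or if a joint passes its speed limit or range.

## Robot

A 6-joint arm with a two-finger parallel gripper is mounted at the origin on the work surface. World frame = base frame: x ahead of the robot, y to its left, z up, the work surface at z = 0. Lengths are in m, angles in rad, forces in N, time in s.
With the tool pointing down it reaches from about 0.275 to 0.875 m from the base axis. Payload 12.5 kg.
Tool frame: the origin (TCP) lies on the centre line of the jaws, within the pads' length; the fingertips stand 14 mm ahead of it and the grasp point (between the pads) lies 5 mm behind it; z points along the fingers, y is the direction in which the jaws open and shut (so a half turn about z gives the same grasp; the last joint's range is limited). The gripper opens to 85 mm and grips with 20 to 120 N. Pads are 22 mm wide; open, the fingers measure 114 mm over their backs; the gripper's body (76 mm by 85 mm) begins 54 mm behind the grasp point. The pads swing forward as they close: fully open they stand 13 mm farther back than shut.
Start: joints at [1.256, 0.351, 1.652, -0, 1.139, -0.085], TCP at [0.125, 0.536, 0.245] pointing down, gripper open.
Joint ranges: [-2.75, 2.75], [-0.79, 2.1], [0.01, 2.65], [-1.57, 4.71], [0.07, 3.14], [-2.87, 2.87]. Speed limits (rad/s): [2.22, 2.22, 2.79, 3.14, 3.14, 3.14].

## Interface

Orientations are given as a unit quaternion [w, x, y, z].
In Python, from rig import * gives the robot as it stands. The module is installed in compiled form; this text tells all that it offers. Calls block until the motion is done:
- move_pose(position, orientation): joint-space move of the TCP to a pose.
- movel(position, orientation=None, rate=0.15): straight line of the TCP; orientation=None keeps the orientation; rate is the mean speed in m/s.
- move_joints(angles): joint-space move.
- let_go() and close_gripper(): open the fingers fully, or close them until they stop; the grip force is fixed at half the most.
- sleep(seconds).
- solve_ik(position, orientation): joint angles nearest the present ones, or None.
- observe(): the state.
- camera(name): name is "side" or "top"; returns the picture (384x512x3 uint8, red, green, blue); there is no depth.
- camera_info(name): a dict with "vfov" (degrees; the focal length in pixels is half the picture's height over the tangent of half this angle, whatever the lens; pixels are square), "cx", "cy" (the principal point, pixels), "cam_to_world" (4x4, takes a point from camera to world coordinates). Camera axes: x right, y up, looking along -z (the intrinsics and any distortion apply to the point x, -y, -z); pixel columns grow to the right and rows downward; lengths in m; the calibration is good to about 2 mm. A picture is of the moment at which its call begins. camera_info takes no time and is no camera call.
A pose or a line that the arm cannot do raises MotionError and nothing moves.
- hand_in(): hands the job in, once; it reports no verdict.
The state is a dict: "time": time; "joint_pos": joint angles; "joint_velocities": joint speeds; "tau": joint torques, N m; "tcp_pos": TCP position; "tool_rot": TCP orientation; "ft_force": force on the tool from outside, world axes, zero at the start; "ft_torque": the same for the moment, N m; "grip_width": finger opening in m.
Only numpy, scipy, OpenCV 4.12 (cv2) and the standard library are available. Lean on these libraries where they do the work, as an engineer would, in place of code of your own. Each camera call takes 0.05 s, during which the arm holds its last target. There are 200 camera calls.

## Working session

There is one attempt and no reset: what is moved stays moved. The work goes in short steps, each a Python script; the robot and the scene stay as the last script left them, time stands still between calls to the robot, and variables do not carry over. Pictures are saved under pics/ and viewed, about 8 in all and at most 12, crops included, and the job is handed in when it is done.

```bash
mkdir -p pics
python3 - <<'E'
from rig import *
import cv2,numpy as np
np.set_printoptions(precision=4,suppress=True)
for n in("top","side"):
    cv2.imwrite(f"pics/{n}0.png",cv2.cvtColor(camera(n),cv2.COLOR_RGB2BGR)); print(n,camera_info(n))
s=observe();print(s)
E
```

```text
top {'vfov': 52.60680230090192, 'cx': 251.67514594832898, 'cy': 193.77951113583867, 'cam_to_world': array([[-0.0222,  0.9941, -0.1059,  0.4304],
       [-0.9997, -0.021 ,  0.0128,  0.0105],
       [ 0.0105,  0.1062,  0.9943,  0.991 ],
       [ 0.    ,  0.    ,  0.    ,  1.    ]])}
side {'vfov': 53.33617783312598, 'cx': 258.4344236869489, 'cy': 183.50306991979977, 'cam_to_world': array([[-0.966 ,  0.1624, -0.201 ,  0.3267],
       [-0.2583, -0.5878,  0.7666,  0.7819],
       [ 0.0064,  0.7925,  0.6098,  0.7208],
       [ 0.    ,  0.    ,  0.    ,  1.    ]])}
{'time': 0.1, 'joint_pos': array([ 1.2564,  0.3512,  1.6523,  0.    ,  1.1391, -0.0846]), 'joint_velocities': array([ 0.0027, -0.0017, -0.0029,  0.0003,  0.0019, -0.0007]), 'tau': array([  0.0027, -50.6836, -29.1876,   0.    ,   0.0026,   0.    ]), 'tcp_pos': array([0.1252, 0.5353, 0.2448]), 'tool_rot': array([-0.0001,  0.1147,  0.9934, -0.0005]), 'ft_force': array([ 0.7272, -0.5635,  0.1251]), 'ft_torque': array([ 0.0106,  0.018 , -0.002 ]), 'grip_width': 0.08575693129072968}
```

View pics/top0.png

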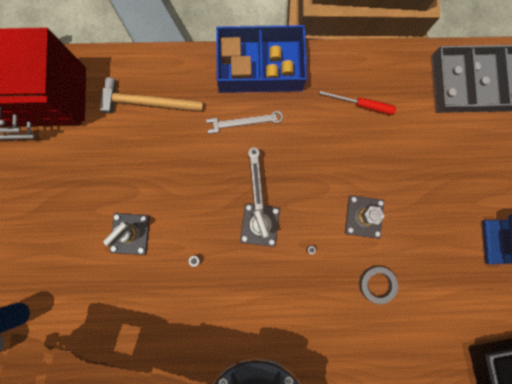

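View pics/side0.png

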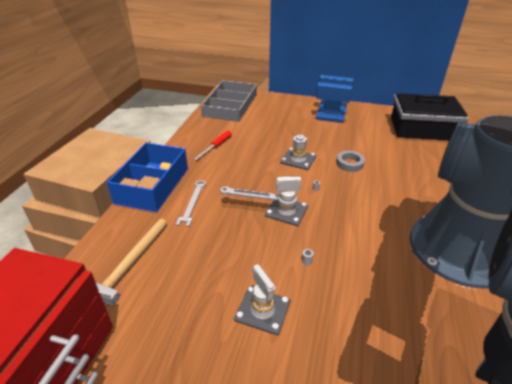

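The top view shows the spanner on the middle outlet: flange near (260,225), handle running up to its eye at (254,153). The left outlet (130,234) is winged with no spanner, and the right one (367,216) is hexagonal. I'll zoom in and add a cast-ray helper.

```bash
cat > h.py <<'E'
from rig import *
import cv2,numpy as np
from scipy.spatial.transform import Rotation as R
np.set_printoptions(precision=4,suppress=True)
def K(n):
    c=camera_info(n); return 192/np.tan(np.radians(c["vfov"]/2)),c["cx"],c["cy"],np.array(c["cam_to_world"])
def ray(n,u,v,z):
    f,cx,cy,T=K(n); d=T[:3,:3]@[(u-cx)/f,-(v-cy)/f,-1]; o=T[:3,3]; return (o+d*(z-o[2])/d[2])[:3]
def proj(n,p):
    f,cx,cy,T=K(n); q=T[:3,:3].T@(np.array(p)-T[:3,3]); return np.array([cx-f*q[0]/q[2],cy+f*q[1]/q[2]])
def snap(n,fn,u0,u1,v0,v1,k):
    im=cv2.cvtColor(camera(n),cv2.COLOR_RGB2BGR)[v0:v1,u0:u1]
    cv2.imwrite(fn,cv2.resize(im,None,fx=k,fy=k,interpolation=cv2.INTER_CUBIC))
def quat(yaw): # tool down, jaw (y) axis at angle yaw in world
    y=np.array([np.cos(yaw),np.sin(yaw),0]); z=np.array([0,0,-1.]); x=np.cross(y,z)
    q=R.from_matrix(np.c_[x,y,z]).as_quat(); return q[[3,0,1,2]]
E
python3 - <<'E'
from h import *
a=cv2.imread("pics/top0.png")[140:255,220:300]; b=cv2.imread("pics/side0.png")[165:230,215:315]
k=5
A=cv2.resize(a,None,fx=k,fy=k,interpolation=cv2.INTER_CUBIC); B=cv2.resize(b,None,fx=4,fy=4,interpolation=cv2.INTER_CUBIC)
c=np.zeros((575,800,3),np.uint8); c[:,:400]=A; c[:260,400:]=B
cv2.imwrite("pics/crop0.png",c)
print(ray("top",261,225,.01),ray("side",288,208,.01),ray("top",254,153,.049),ray("side",225,190,.049))
print(observe()["tcp_pos"])
E
```

```text
[ 0.4553 -0.0238  0.01  ] [ 0.4515 -0.0245  0.01  ] [ 0.6317 -0.0096  0.049 ] [ 0.6312 -0.0086  0.049 ]
[0.1252 0.5353 0.2448]
```

View pics/crop0.png

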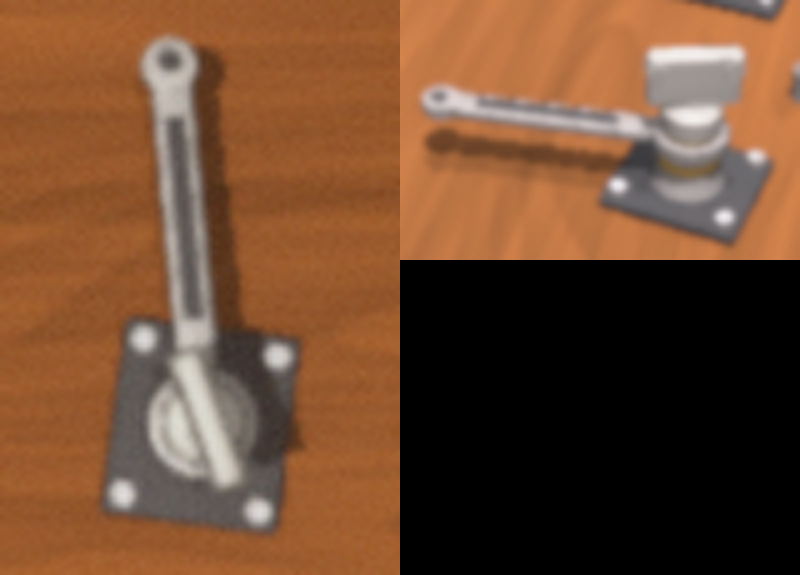

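Run:
```python
from h import *
t=lambda x,y:(220+x/5,140+y/5); s=lambda x,y:(215+(x-400)/4,165+y/4)
e1=ray("top",*t(187,358),.12);e2=ray("top",*t(228,482),.12)
print("blade",e1,e2,(e1+e2)/2,np.linalg.norm(e1-e2),np.degrees(np.arctan2(*(e1-e2)[1::-1])))
e1=ray("side",*s(651,54),.12);e2=ray("side",*s(742,52),.12)
print("blade side",e1,e2,(e1+e2)/2,np.linalg.norm(e1-e2),np.degrees(np.arctan2(*(e1-e2)[1::-1])))
f=ray("top",*t(200.5,424.5),.01); print("flange",f,"side",ray("side",*s((618+724+757+686)/4,(186+217+157+128)/4),.01))
eye=ray("top",*t(169,60),.054); print("eye",eye,ray("side",*s(438,98),.054),np.linalg.norm((eye-f)[:2]),np.degrees(np.arctan2(*(eye-f)[1::-1])))
h1=ray("top",*t(176,118),.054);h2=ray("top",*t(194,320),.054);print("slot",h1,h2,np.degrees(np.arctan2(*(h1-h2)[1::-1])))
```

```text
blade [ 0.4827 -0.0126  0.12  ] [ 0.4269 -0.0296  0.12  ] [ 0.4548 -0.0211  0.12  ] 0.05825016219829904 16.93537557523163
blade side [ 0.4814 -0.0077  0.12  ] [ 0.4242 -0.0258  0.12  ] [ 0.4528 -0.0167  0.12  ] 0.060001166581736126 17.55132555973952
flange [ 0.4556 -0.0216  0.01  ] side [ 0.4486 -0.0253  0.01  ]
eye [ 0.6332 -0.009   0.054 ] [ 0.631  -0.0044  0.054 ] 0.1780127613514558 4.0347329536061185
slot [ 0.6042 -0.0118  0.054 ] [ 0.505  -0.0182  0.054 ] 3.6947489632029025
```

Run:
```python
from h import *
for y in (107,-73):
  for d in (0,-90):
    q=solve_ik([.4545,-.0205,.20],quat(np.radians(y+d))); print(y,d,q)
q=solve_ik([.4545,-.0205,.20],quat(np.radians(-73)));p=solve_ik([.4545,-.0205,.097],quat(np.radians(-73)));print(p)
```

```text
107 0 [-0.1475  0.2377  1.9349 -0.      0.969  -2.015 ]
107 -90 [-0.1475  0.2377  1.9349 -0.      0.969  -0.4442]
-73 0 [-0.1475  0.2377  1.9349 -0.      0.969   1.1266]
-73 -90 [-0.1475  0.2377  1.9349 -0.      0.969   2.6974]
[-0.1475  0.4137  2.0118 -0.      0.7161  1.1266]
```

Run:
```python
from h import *
def st(l):
    s=observe(); print(l,round(s["time"],2),s["tcp_pos"],s["joint_pos"][5],"F",s["ft_force"],"T",s["ft_torque"],s["grip_width"])
q=quat(np.radians(107))
move_pose([.4545,-.0205,.20],q); st("above")
movel([.4545,-.0205,.097],q,rate=.08); st("down")
close_gripper(); st("closed")
snap("top","pics/g.png",200,320,140,260,4)
```

```text
above 2.41 [ 0.4546 -0.0201  0.2   ] -2.014526292463488 F [ 0.182  -0.2554 -0.0958] T [-0.0132  0.0018  0.0609] 0.08547897933327972
down 3.85 [ 0.4547 -0.0205  0.0974] -2.014944895755758 F [ 0.2284 -0.5207  0.1445] T [-0.0276  0.0228  0.0114] 0.0849144423226325
closed 4.5 [ 0.4544 -0.0198  0.0972] -2.0150750007823026 F [-1.1396  8.8849  5.3185] T [1.1396 0.154  0.076 ] 0.013383593827156953
```

View pics/g.png

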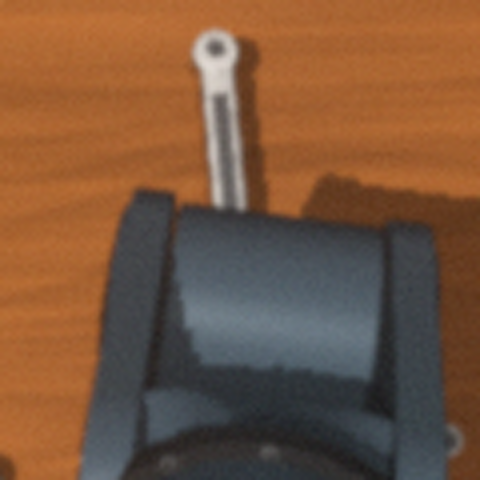

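The grasp is good at 13.4 mm wide. The blade pushes the tool about 9 N toward +y, so I'll shift slightly that way and then turn joint 6 in monitored steps.

Run:
```python
from h import *
def st(l):
    s=observe(); print(l,round(s["time"],2),s["tcp_pos"],round(s["joint_pos"][5],3),"F",s["ft_force"],"T",s["ft_torque"],round(s["grip_width"],4)); return s
p=np.array([.4545,-.0205,.097])
q=quat(np.radians(107))
movel(p+[-.0003,.0015,0],q,rate=.05); s=st("shift")
j=np.array(solve_ik(p+[-.0003,.0015,0],q))
for k in range(1,6):
    t=j.copy(); t[5]+=0.1*k; move_joints(t); s=st(k)
    if abs(s["ft_torque"][2])>1.0 or np.linalg.norm(s["ft_force"])>30: break
```

```text
shift 4.8 [ 0.4544 -0.0195  0.0972] -2.012 F [-0.8606 -6.0631  2.3641] T [-0.9979  0.1698  0.0419] 0.0131
1 5.05 [ 0.4544 -0.0195  0.0972] -1.913 F [-1.4505 -6.2549  3.0112] T [-0.9743  0.2131 -0.1375] 0.0133
2 5.3 [ 0.4543 -0.0194  0.0972] -1.815 F [-1.2854 -5.5032  4.2032] T [-0.958   0.2594 -0.1365] 0.0132
3 5.55 [ 0.4543 -0.0193  0.0972] -1.717 F [-1.6969 -4.7742  5.9497] T [-0.9963  0.3187 -0.0705] 0.0135
4 5.8 [ 0.4543 -0.0192  0.0972] -1.618 F [-0.6601 -6.1058  6.0453] T [-0.9294  0.3304 -0.0855] 0.0134
5 6.05 [ 0.4543 -0.0192  0.0972] -1.518 F [-1.7066 -4.9158  5.8365] T [-0.8274  0.3315 -0.1389] 0.013
```

Run:
```python
from h import *
p=np.array([.4542,-.0197,.097])
j=np.array(solve_ik(p,quat(np.radians(107)))); j0=-2.015; base=-1.515
for k in range(1,26):
    t=j.copy(); t[5]=base+0.05*k; move_joints(t); s=observe()
    print(k,round(s["time"],2),round(t[5]-j0,3),round(s["joint_pos"][5]-j0,3),"F",s["ft_force"],"Tz",round(s["ft_torque"][2],3),round(s["grip_width"],4))
    if abs(s["ft_torque"][2])>.8 or np.linalg.norm(s["ft_force"])>30: break
```

```text
1 6.3 0.55 0.543 F [-0.2795  2.2025  5.7508] Tz -0.136 0.0133
2 6.55 0.6 0.593 F [-0.088   3.3601  5.991 ] Tz -0.122 0.0133
3 6.8 0.65 0.643 F [-0.1492  2.8373  5.6306] Tz -0.068 0.0133
4 7.05 0.7 0.693 F [-0.5113  2.5525  5.3934] Tz -0.142 0.0133
5 7.3 0.75 0.743 F [-0.8025  3.3129  5.6358] Tz -0.139 0.0135
6 7.55 0.8 0.793 F [-0.1738  4.2997  5.2348] Tz -0.071 0.0134
7 7.8 0.85 0.843 F [-0.2417  4.5868  5.5992] Tz -0.131 0.0135
8 8.05 0.9 0.893 F [0.4134 5.0422 5.3691] Tz -0.078 0.013
9 8.3 0.95 0.943 F [0.5517 4.5337 6.126 ] Tz -0.124 0.0134
10 8.55 1.0 0.993 F [0.4765 5.4152 4.8962] Tz -0.114 0.0136
11 8.8 1.05 1.043 F [0.2989 5.2491 5.7642] Tz -0.131 0.0133
12 9.05 1.1 1.093 F [1.1417 6.5386 4.9269] Tz -0.151 0.0133
13 9.3 1.15 1.143 F [1.3926 5.3528 4.7325] Tz -0.092 0.0133
14 9.55 1.2 1.191 F [1.8539 6.9373 5.8735] Tz 1.489 0.0135
```

The stop is reached after 1.19 rad of turning: the moment jumped to 1.5 N m, and 1.4 minus 1.19 gives a start of 0.21, which fits. Next I'll release, rise, move to the spanner's left side with the fingers closed, and check.

Run:
```python
from h import *
def st(l):
    s=observe(); print(l,round(s["time"],2),s["tcp_pos"],round(s["joint_pos"][5],3),"F",s["ft_force"],"T",s["ft_torque"],round(s["grip_width"],4)); return s
j=np.array(solve_ik([.4542,-.0197,.097],quat(np.radians(107)))); t=j.copy(); t[5]=-2.015+1.22; move_joints(t); st("press")
t[5]=-2.015+1.195; move_joints(t); st("relax")
let_go(); s=st("open")
movel(s["tcp_pos"]+[0,0,.1],rate=.15); close_gripper()
C=np.array([.4545,-.0205]); ph=np.radians(4)
xy=C+.125*np.array([np.cos(ph),np.sin(ph)])+.045*np.array([-np.sin(ph),np.cos(ph)])
move_pose([*xy,.18],quat(ph)); st("pre")
a=cv2.cvtColor(np.hstack([camera("top")[140:260,200:320],camera("side")[130:250,200:320]]),cv2.COLOR_RGB2BGR)
cv2.imwrite("pics/p.png",cv2.resize(a,None,fx=3.3,fy=3.3,interpolation=cv2.INTER_CUBIC))
```

```text
press 9.8 [ 0.4545 -0.0189  0.0972] -0.805 F [1.2815 7.5974 5.8413] T [ 1.1729 -0.0086  2.0446] 0.0134
relax 10.05 [ 0.4545 -0.0189  0.0972] -0.829 F [0.3877 6.977  5.7881] T [ 0.9979 -0.0461  1.3915] 0.0135
open 10.74 [ 0.4542 -0.0197  0.097 ] -0.82 F [ 0.327  -0.4845 -0.0648] T [ 0.0062  0.0081 -0.0354] 0.0854
pre 13.05 [0.5754 0.0329 0.1798] -0.096 F [-0.3301 -0.8967  0.466 ] T [ 0.0125 -0.026  -0.0091] 0.0001
```

View pics/p.png

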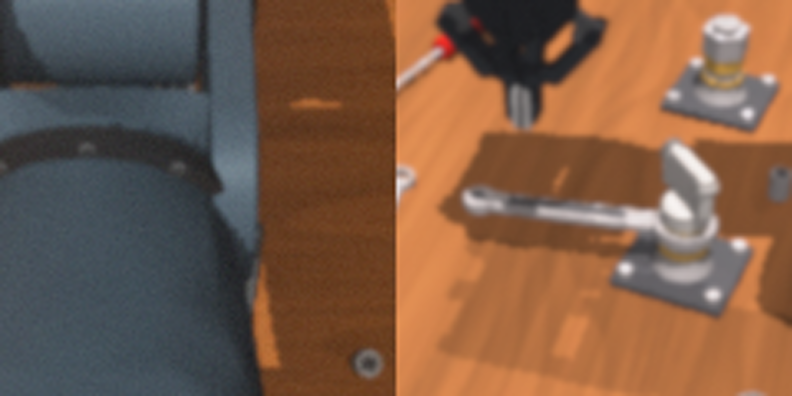

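Side view: the blade has turned, the handle is unmoved with its eye at about (225,191), and the closed fingers are clear of it. Now I'll descend and push along an arc.

```bash
cat >> h.py <<'E'
C=np.array([.4545,-.0195])
def hp(ph,d,z=.049,r=.125):
    return [*(C+r*np.array([np.cos(ph),np.sin(ph)])+d*np.array([-np.sin(ph),np.cos(ph)])),z]
E
python3 - <<'E'
from h import *
ph=np.radians(4)
movel(hp(ph,.045),quat(ph),rate=.12); s=observe(); F0=s["ft_force"]; print(s["time"],s["tcp_pos"],F0)
movel(hp(ph,.025),quat(ph),rate=.06)
for k in range(0,40):
    a=ph-.04*k; movel(hp(a,.021),quat(a),rate=.05); s=observe()
    n=np.array([-np.sin(a),np.cos(a),0]); Ft=(s["ft_force"]-F0)@n
    print(k,round(s["time"],2),round(.04*k,2),s["tcp_pos"],"Ft",round(Ft,2),"Tz",round(s["ft_torque"][2],2))
    if Ft>14 or s["time"]>32: break
E
```

```text
14.3917 [0.5765 0.0341 0.0497] [-0.0498 -0.7649  0.42  ]
0 15.12 0.0 [0.5777 0.0101 0.049 ] Ft 2.29 Tz -0.02
1 15.38 0.04 [0.5788 0.0052 0.049 ] Ft 0.21 Tz -0.0
2 15.62 0.08 [0.5797 0.0001 0.049 ] Ft 0.67 Tz -0.03
3 15.88 0.12 [ 0.5804 -0.0049  0.049 ] Ft 0.58 Tz -0.01
4 16.12 0.16 [ 0.5809 -0.0099  0.049 ] Ft 0.88 Tz 0.0
5 16.38 0.2 [ 0.5812 -0.015   0.049 ] Ft 0.36 Tz -0.03
6 16.62 0.24 [ 0.5813 -0.0201  0.049 ] Ft 0.19 Tz 0.03
7 16.88 0.28 [ 0.5811 -0.0251  0.049 ] Ft 1.36 Tz 0.04
8 17.12 0.32 [ 0.5808 -0.0302  0.049 ] Ft 0.67 Tz 0.02
9 17.38 0.36 [ 0.5803 -0.0352  0.049 ] Ft 1.05 Tz 0.01
10 17.62 0.4 [ 0.5795 -0.0402  0.049 ] Ft 1.47 Tz 0.05
11 17.88 0.44 [ 0.5786 -0.0452  0.049 ] Ft 0.7 Tz 0.01
12 18.12 0.48 [ 0.5775 -0.0502  0.049 ] Ft -0.21 Tz 0.02
13 18.38 0.52 [ 0.5761 -0.0551  0.049 ] Ft 0.29 Tz -0.01
14 18.62 0.56 [ 0.5746 -0.0599  0.049 ] Ft 0.7 Tz -0.02
15 18.88 0.6 [ 0.5729 -0.0647  0.049 ] Ft 0.82 Tz 0.06
16 19.12 0.64 [ 0.571  -0.0694  0.049 ] Ft 0.6 Tz 0.03
17 19.38 0.68 [ 0.5689 -0.074   0.049 ] Ft 0.71 Tz 0.05
18 19.62 0.72 [ 0.5667 -0.0785  0.049 ] Ft 0.99 Tz 0.01
19 19.88 0.76 [ 0.5642 -0.0829  0.049 ] Ft 0.25 Tz 0.04
20 20.12 0.8 [ 0.5616 -0.0873  0.049 ] Ft 0.72 Tz -0.02
21 20.38 0.84 [ 0.5588 -0.0915  0.049 ] Ft 0.89 Tz -0.03
22 20.62 0.88 [ 0.5558 -0.0956  0.049 ] Ft 0.43 Tz -0.0
23 20.88 0.92 [ 0.5529 -0.0994  0.049 ] Ft 3.78 Tz -0.03
24 21.12 0.96 [ 0.5529 -0.1003  0.0493] Ft 38.92 Tz 0.01
```

The stop is at about 0.94 rad of swing, within the expected 0.8–1.1. Now I'll back off, lift clear and look.

Run:
```python
from h import *
a=np.radians(4)-.93
movel(hp(a,.045),quat(a),rate=.08); movel(hp(a,.045,.2),quat(a),rate=.15)
move_pose([.125,.536,.245],[0,.1147,.9934,0]); s=observe(); print(s["time"],s["tcp_pos"],s["ft_force"])
t=cv2.cvtColor(camera("top"),cv2.COLOR_RGB2BGR); d=cv2.cvtColor(camera("side"),cv2.COLOR_RGB2BGR)
cv2.imwrite("pics/topf.png",t);cv2.imwrite("pics/sidef.png",d)
im=np.hstack([t[150:250,230:330],d[140:240,230:330]])
cv2.imwrite("pics/f.png",cv2.resize(im,None,fx=4,fy=4,interpolation=cv2.INTER_CUBIC))
```

```text
25.4833 [0.1256 0.5359 0.2449] [-0.9908  0.4493  0.303 ]
```

View pics/f.png

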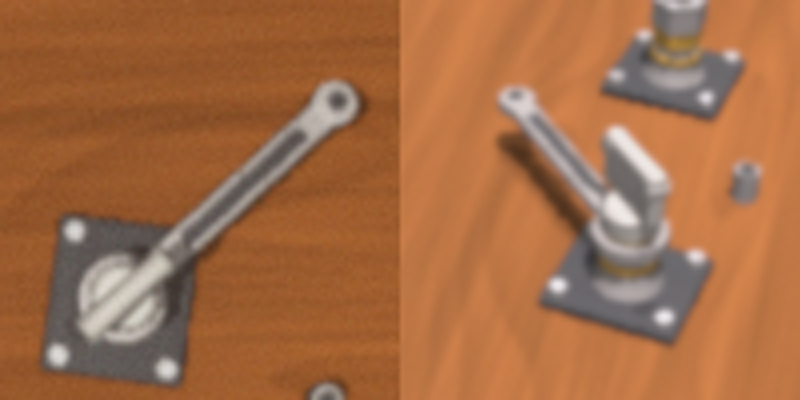

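Both have turned: the eye is at pixel (314.5,175) and the blade runs from (271,215) to (253,232). I'll check those angles numerically.

Run:
```python
from h import *
t=lambda x,y:(230+x/4,150+y/4)
e=ray("top",*t(338,101),.054); ang=np.degrees(np.arctan2(*(e[:2]-C)[::-1])); print("eye",e,np.linalg.norm(e[:2]-C),ang,"swing",np.radians(4-ang))
a=ray("top",*t(166,262),.12);b=ray("top",*t(93,330),.12);g=np.degrees(np.arctan2(*(a-b)[1::-1]));print("blade",a,b,g,"turn",np.radians(17-g))
```

```text
eye [ 0.5725 -0.156   0.054 ] 0.18038281165976108 -49.16410153148518 swing 0.9278886155889762
blade [ 0.4732 -0.044   0.12  ] [ 0.4362 -0.0023  0.12  ] -48.45710398909929 turn 1.1424419834300972
```

The swing agrees with the commanded arc. The hand-picked blade turn (1.14) is 0.05 below the 1.19 felt, so I'll measure it more carefully with masks before and after.

Run:
```python
from h import *
out=[]
for fn,c in (("top0",(262,224)),("topf",(262,224))):
    im=cv2.imread(f"pics/{fn}.png")
    cr=cv2.resize(im[c[1]-18:c[1]+18,c[0]-18:c[0]+18],None,fx=11,fy=11,interpolation=cv2.INTER_CUBIC)
    h=cv2.cvtColor(cr,cv2.COLOR_BGR2HSV); out.append(cr)
    for th in (185,195,205):
        m=((h[...,2]>th)&(h[...,1]<60)).astype(np.uint8)
        cs,_=cv2.findContours(m,cv2.RETR_LIST,cv2.CHAIN_APPROX_NONE)
        for q in sorted(cs,key=cv2.contourArea)[-2:]: print(fn,th,cv2.contourArea(q),cv2.minAreaRect(q))
cv2.imwrite("pics/cmp.png",np.hstack(out))
```

```text
top0 185 6998.5 ((115.7254638671875, 241.2187042236328), (155.43411254882812, 82.36856842041016), 73.7059555053711)
top0 185 11942.0 ((190.01458740234375, 197.04013061523438), (291.0796203613281, 45.96443557739258), 70.01689147949219)
top0 195 3265.5 ((129.20770263671875, 220.26153564453125), (114.806884765625, 38.502838134765625), 74.74488067626953)
top0 195 9930.0 ((190.49916076660156, 197.26287841796875), (284.80975341796875, 39.80501937866211), 69.76030731201172)
top0 205 2129.5 ((128.1896514892578, 217.27587890625), (96.2548599243164, 30.76097297668457), 76.26373291015625)
top0 205 7415.5 ((190.64312744140625, 197.8481903076172), (274.74761962890625, 31.708152770996094), 69.87415313720703)
topf 185 4899.5 ((128.42697143554688, 169.48313903808594), (52.99988555908203, 157.51565551757812), 57.9946174621582)
topf 185 11336.5 ((190.2088165283203, 196.13125610351562), (44.122894287109375, 287.4985656738281), 47.67543029785156)
topf 195 2935.0 ((144.2743377685547, 157.88494873046875), (37.81697463989258, 107.05402374267578), 48.8140754699707)
topf 195 8700.5 ((190.08792114257812, 196.97622680664062), (36.19263458251953, 279.359375), 48.3018684387207)
topf 205 1969.0 ((144.52125549316406, 158.53944396972656), (29.493032455444336, 89.93527221679688), 47.642547607421875)
topf 205 5172.0 ((190.02716064453125, 196.42987060546875), (26.3687686920166, 265.4366760253906), 47.7263069152832)
```

View pics/cmp.png

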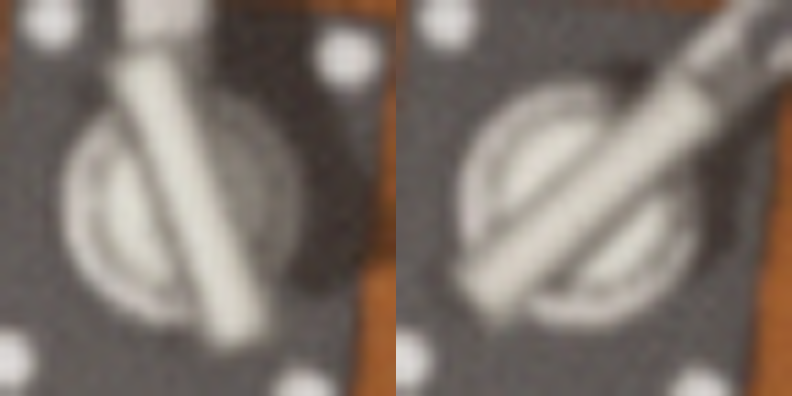

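The mask fit gives the blade going from 20.1° left of vertical to 47.9° right. That is 68.0°, or 1.187 rad, and it agrees with the 1.19 felt at the stop. Handing in.

```bash
python3 -c "
from rig import *
hand_in(); print(observe()['time'])"
```

```text
the job is handed in; nothing more can be done
the job is handed in; nothing more can be done
```

The job is done and handed in. The robot clock read about 25.5 s at the last motion, within the 45 s limit. The arm is back near its start pose, touching nothing.

- **Coupling:** I gripped the winged coupling on the middle outlet, the one with the spanner, and turned it clockwise until the moment jumped from about 0.1 to 1.5–2 N m. That was after 1.19 rad, which implies a start near 0.21. I then let go. Fitting the blade in the top view before and after gave 1.187 rad, so it stayed there.
- **Spanner:** I then pushed the handle clockwise with closed fingers until the force rose to 39 N at the stop, and backed off. The swing was about 0.93 rad, and the top view afterwards gave 0.928 rad.

Three checks were weaker or disagreed:
- **Blade turn:** a first reading from hand-picked pixels gave 1.14 rad. The more careful mask fit above settled it.
- **Push force:** while the spanner was moving, the measured force was only about 1 N, less than the stated 4 N. I read it after each step, when the handle was probably at rest.
- **Peak force:** the 39 N came close to 40 N. It was meant to act only through the fingertips on the handle, and the 40 N limit applies to the arm and gripper body.

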